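# Fit a keyed drive shaft into a sprung pulley and hold it home

## Task

Lift the orange moulded drive shaft straight out of its open mould and push it, thin end down, into the hub of the toothed pulley on the blue stand, turning it until its key drops into the hub's keyway and its collar sits flat on the hub. Keep pushing down on the gripped shaft so that the pulley is pressed down on its spring as far as it will go, and finish there, still holding the shaft and pushing: do not let go. Leave the brass padlock, the lock barrel and the roll of black tape where they are.

Things in the scene. Friction and masses are not known exactly. Their poses are not given: they have to be found in the camera images.
- shaft: loose orange plastic drive shaft, 100 to 170 g, 84 mm tall, upright in the mould. Origin: centre of its lower end; z up the shaft, x towards its key. Round pilot, 20 mm diameter, z = 0 to 40 mm (lowest 7 mm taper to 12 mm); key on the +x side, 6 mm wide, reaching 15 mm from the axis, z = 14 to 36 mm; collar 38 mm diameter, z = 40 to 46 mm; square head above
- shaft_collar (a point): point on the shaft's axis at the collar's underside (shaft z = 40 mm), axes as the shaft's
- shaft_head (a point): middle of the shaft's square head, the place to grip (shaft z = 65 mm), axes as the shaft's. The head is 26 x 26 mm, sides along x and y, and 38 mm high (shaft z = 46 to 84 mm). A black line on its top, from the middle to the +x edge and on down the +x face, shows the side of the key
- mould: fixed grey metal mould, 84 x 84 x 54 mm, open on top. Origin: centre of its underside, z up. Keyed cavity at its centre, key slot along +x, 23 mm diameter (1.5 mm play). The shaft's lower end starts 8 mm above the underside, the collar sunk flush in a recess 6 mm deep, only the head standing out; it comes straight up and is free after a 46 mm lift
- stand: fixed round blue stand, 104 mm diameter, 12 mm high, that carries the pulley on a spring. Origin: centre of its underside, z up, x towards the keyway of the pulley
- pulley_mouth (a point): centre of the bore's mouth on top of the pulley's hub, 68 mm above the bench while the pulley is up, moving with it; z up, x towards the keyway. Bore 22.4 mm diameter, open right through, 46 mm; keyway 8 mm wide, to 16.5 mm from the axis, full depth; a red line on the hub's face continues it outwards. With the key on the face the collar is 26 mm above the hub; home, it lies on the hub
- pulley (a joint): how far the toothed metal pulley (rim 82 mm diameter, hub 48 mm diameter standing 24 mm above the rim; it cannot turn) is pushed down on its spring, m: 0 up, 0.008 fully down on its stop. It takes about 5 N to start and 11 N to reach the stop
- brass_padlock: loose brass padlock lying flat, 69 x 45 x 19 mm, a bystander; origin at the centre of its underside
- lock_barrel: loose brass lock barrel standing on its narrow side, 43 x 28 x 47 mm, a bystander; origin at the centre of its underside
- black_tape: loose roll of black tape lying flat, 57 mm diameter, 19 mm high, a bystander; origin at the centre of its underside
There are look-alikes about, which are no part of the job. Several things have the shape of the shaft; the one meant has the colours described above.

How it is judged (in metres and radians):
On the way, in this order (a step that is already met when the one before it is completed fails the run):
1. the shaft is lifted clear of the mould (z of shaft in the frame of mould above 0.056 m and contact force between shaft and mould below 0.2 N and contact force between the fingers and shaft above 1 N), for 0.1 s.
2. the key is in the keyway and the collar is down on the hub (z of shaft_collar in the frame of pulley_mouth below 0.003 m and horizontal distance between shaft_collar and pulley_mouth below 0.004 m), for 0.2 s.
At the end, for the whole second after the job is handed in: collar on the hub (3 mm in height, 4 mm sideways, 0.08 rad tilt), key in the keyway; pulley held down over 5 mm of its 8 mm by over 3 N through the shaft, which the fingers still grip (over 2 N), touching neither pulley nor stand; shaft still (all of step 2 and z of shaft_collar in the frame of pulley_mouth above -0.003 m and angle between the z axis of shaft and the z axis of pulley_mouth, either way round below 0.08 rad and angle between the x axis of shaft and the x axis of pulley_mouth, either way round below 0.25 rad and value of joint pulley above 0.005 m and contact force between shaft and stand above 3 N and contact force between the fingers and shaft above 2 N and contact force between the fingers and stand below 1 N and linear speed of shaft below 0.02 m/s); the arm keeps its last pose, push and grip.
It fails at once if the brass padlock is moved by more than 20 mm (distance of brass_padlock from where it was at the start of the episode above 0.02 m).
It fails at once if the lock barrel is moved by more than 20 mm (distance of lock_barrel from where it was at the start of the episode above 0.02 m).
It fails at once if the roll of black tape is moved by more than 20 mm (distance of black_tape from where it was at the start of the episode above 0.02 m).
It also fails if it takes over 48 s, if anything falls off the work surface, if the arm or the gripper's body presses on something with over 40 N, if the wrist force passes 120 N, or if a joint passes its speed limit or range.

## Robot

A 6-joint arm with a two-finger parallel gripper is mounted at the origin on a cart in front of the work surface, level with it; the furniture and walls round the work are solid. World frame = base frame: x ahead of the robot, y to its left, z up, the work surface at z = 0. Lengths are in mm, angles in rad, forces in N, time in s.
With the tool pointing down it reaches from about 375 to 900 mm from the base axis. Payload 3.1 kg.
Tool frame: the origin (TCP) lies on the centre line of the jaws, within the pads' length; the fingertips stand 17 mm ahead of it and the grasp point (between the pads) lies 2 mm behind it; z points along the fingers, y is the line along which they close (so a half turn about z gives the same grasp; the last joint's range is limited). The gripper opens to 85 mm and grips with 20 to 120 N. Pads are 22 mm wide; open, the fingers measure 114 mm over their backs; the gripper's body (76 mm by 85 mm) begins 54 mm behind the grasp point. The pads swing forward as they close: fully open they stand 13 mm farther back than shut.
Start: joints at [-1.405, 0.527, 1.433, -0, 1.181, -0.178], TCP at [210.689, -588.394, 248.31] pointing down, gripper open.
Joint ranges: [-3.08, 3.08], [-0.75, 2.2], [0.22, 2.44], [-1.43, 4.57], [0, 2.65], [-2.85, 2.85]. Speed limits (rad/s): [2.79, 2.79, 3.14, 3.14, 3.14, 3.14].

## Interface

Orientations are given as a 3x3 rotation matrix whose columns are the frame's x, y, z axes.
In Python, from workcell import observe, capture, camera_info, close_job, search_frame gives the robot as it stands.
- The arm moves only by the tool send_rows, never from a script. Its argument "targets" is a list that holds one entry, the list of rows, each a list of 5 numbers: the opening, from 0 (shut) to 1 (fully open), then the shift along the tool's x, y, z in mm, then the turn about the tool's z in rad. In form: [[[hand, x, y, z, roll], ...]]. A call has 1 to 20 rows; each row is the pose to reach, as a shift and turn from the pose commanded when the call began, along the tool's axes at that moment; what a row does not reach only later rows make up. A row lasts 1/10 s, in which the tool goes at most 50 mm and 8.59 degrees, less where a joint would pass 70% of its speed; a pose out of reach is approached as far as the arm can. A call with a gripper value outside its range is refused whole. The fingers move at their own pace and stop on an object; "newtons" is the grip in N (left out, the last holds). Time passes only in rows, so rows that repeat a pose let the fingers close. It gives the time, the measured TCP pose, the force, the opening and the grip force at its end, in the units of the state.
- observe(): the state, without advancing time (a new reading comes with each control period).
- capture(name): name is "side" or "top"; returns (picture, depth): 420x560x3 uint8, blue, green, red; 420x560 float32, mm along the optical axis (not along the pixel's ray), 0 where there is no reading.
- camera_info(name): a dict with "K" (3x3 intrinsics, pixels), "dist_coeffs" ([k1, k2, p1, p2, k3] as OpenCV has them; the pictures are not rectified), "cam_to_world" (4x4, takes a point from camera to world coordinates). Camera axes: x right, y down, z forward; pixel columns grow to the right and rows downward; lengths in mm; the calibration is good to about 2 mm. A picture is of the moment at which its call begins. camera_info takes no time and is no camera call.
- close_job(): hands the job in; it is judged then, once.
Trained networks look in the newest picture that a camera, given by its name, has taken for a name from the list of things; names that differ only in an ending like _2 or _b are one class to them, and where a whole thing is asked for, a point or a joint stands for the part that bears it (a point fixed in the world has none). Each returns a list of dicts, best first, with "confidence" (0 to 1); they miss things now and then, are a little off and sometimes report something else, mostly with a low value. They report only what shows in the picture. A call takes as long as a camera call. They do not tell look-alikes from the thing itself.
- search_frame(camera, label): "box" ([left, top, width, height] as shares, 0 to 1, of the picture: columns of its width, rows of its height, round what is visible of it).
The state is a dict: "clock": time; "joints": joint angles; "dq": joint speeds; "effort": joint torques, N m; "eef_pos": TCP position; "eef_rot": TCP orientation; "ft_force": force on the tool from outside, world axes, zero at the start; "torque": the same for the moment, N m; "gripper_width": opening from 0.0 (shut) to 1.0 (fully open); "finger_force": force on a finger pad.
Only numpy, scipy, OpenCV 4.12 (cv2) and the standard library are available. Lean on these libraries where they do the work, as an engineer would, in place of code of your own. Each camera call takes 0.05 s, during which the arm holds its last target. There are 200 camera calls.

## Working session

There is one attempt and no reset: what is moved stays moved. The work goes in short steps, Python scripts to look and compute and a tool call to move; the robot and the scene stay as the last step left them, time stands still between calls to the robot, and variables do not carry over. Pictures are saved under pics/ and viewed, at most 10 in all, crops included, and the job is handed in when it is done.

Besides the shell and the picture viewer there is one more tool, called as name(argument=value, ...), one argument or row to a line, values as JSON. send_rows: Moves the arm, as the interface text tells. Its arguments: {"type":"object","properties":{"targets":{"type":"array"},"newtons":{"type":"number"}},"required":["targets"]}

```bash
mkdir -p pics; cat > h.py <<'E'
import numpy as np,cv2
from workcell import *
def w(cam,d,uv):
    """pixels (N,2) + depth image -> world points"""
    c=camera_info(cam);K=np.array(c["K"]);D=np.array(c["dist_coeffs"]);T=np.array(c["cam_to_world"])
    uv=np.array(uv,float).reshape(-1,2)
    n=cv2.undistortPoints(uv.reshape(-1,1,2),K,D).reshape(-1,2)
    z=d[uv[:,1].astype(int),uv[:,0].astype(int)] if np.ndim(d)==2 else np.full(len(uv),d)
    p=np.c_[n*z[:,None],z]
    return p@T[:3,:3].T+T[:3,3]
def ray(cam,uv,zw):
    """pixels -> world points on plane z=zw"""
    c=camera_info(cam);o=np.array(c["cam_to_world"])[:3,3]
    p=w(cam,1000.,uv);r=p-o
    return o+r*((zw-o[2])/r[:,2])[:,None]
def px(cam,P):
    c=camera_info(cam);T=np.linalg.inv(np.array(c["cam_to_world"]))
    return cv2.projectPoints(np.array(P,float).reshape(-1,1,3),cv2.Rodrigues(T[:3,:3])[0],T[:3,3],np.array(c["K"]),np.array(c["dist_coeffs"]))[0].reshape(-1,2)
E
python3 - <<'E'
from h import *
for n in("top","side"):
    p,d=capture(n);cv2.imwrite(f"pics/{n}0.png",p);np.save(f"{n}0.npy",d)
    print(n,np.round(camera_info(n)["cam_to_world"],2).tolist(),camera_info(n)["K"])
    for l in("shaft","mould","stand","pulley","brass_padlock","lock_barrel","black_tape"):
        for r in search_frame(n,l):
            b=np.array(r["box"])*[560,420,560,420];c=b[:2]+b[2:]/2
            print(l,round(r["confidence"],2),b.round(),w(n,d,c).round())
print(observe())
E
```

```text
top [[-0.0, -0.98, 0.18, 392.2], [-1.0, 0.0, 0.01, -191.52], [-0.01, -0.18, -0.98, 960.7], [0.0, 0.0, 0.0, 1.0]] [[388.28313393   0.         284.44674519]
 [  0.         388.28313393 210.41273528]
 [  0.           0.           1.        ]]
shaft 0.55 [356. 239.  17.  17.] [[ 467. -363.   94.]]
shaft 0.54 [342. 226.  43.  40.] [[ 471. -363.   92.]]
shaft 0.5 [403. 260.  20.  17.] [[ 421. -473.   82.]]
mould 0.7 [340. 225.  46.  46.] [[ 466. -362.   91.]]
stand 0.69 [288. 220.  40.  43.] [[ 491. -243.    7.]]
stand 0.66 [292. 225.  35.  30.] [[ 494. -246.   11.]]
stand 0.58 [359. 241.  16.  10.] [[ 470. -371.   89.]]
pulley 0.56 [290. 226.  34.  34.] [[ 482. -238.   65.]]
brass_padlock 0.95 [207. 244.  20.  30.] [[449. -23.  21.]]
lock_barrel 0.52 [167. 255.  13.  19.] [[435.  75.  44.]]
black_tape 0.82 [257. 167.  20.  20.] [[ 655. -141.   -2.]]
side [[1.0, -0.03, 0.01, 529.97], [-0.03, -0.61, 0.79, -1045.33], [-0.01, -0.79, -0.61, 746.26], [0.0, 0.0, 0.0, 1.0]] [[492.25879265   0.         284.72372463]
 [  0.         492.25879265 207.63851074]
 [  0.           0.           1.        
[... 612 characters left out ...]
       1.18142816e+00, -1.78506333e-01]), 'dq': array([ 0.00039734,  0.00051018,  0.00165562,  0.00014399, -0.00186692,
        0.00035801]), 'effort': array([-1.22891841e-03, -4.42258644e+01, -1.78415161e+01, -2.95208747e-04,
        6.59639572e-04,  2.93662588e-06]), 'eef_pos': array([ 210.69509872, -588.38922742,  248.35498579]), 'eef_rot': array([[ 9.41479458e-01,  3.37070363e-01,  1.86311307e-05],
       [ 3.37070364e-01, -9.41479457e-01, -3.74876279e-05],
       [ 4.90485847e-06,  4.15738336e-05, -9.99999999e-01]]), 'ft_force': array([0.81155863, 0.48069726, 0.01520573]), 'torque': array([ 0.03733052,  0.02204948, -0.03745048]), 'finger_force': 0.0, 'gripper_width': 0.9989088238879752}
```

```bash
python3 - <<'E'
import cv2,numpy as np
t=cv2.imread("pics/top0.png");s=cv2.imread("pics/side0.png")
a=cv2.resize(t[210:310,270:440],None,fx=4.6,fy=4.6,interpolation=2)[:, :780]
cv2.imwrite("pics/tcrop.png",a)
b=cv2.resize(s[200:360,180:340],None,fx=3.7,fy=3.7,interpolation=2);cv2.imwrite("pics/scrop.png",b)
E
```

```text
(no output)
```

View pics/top0.png

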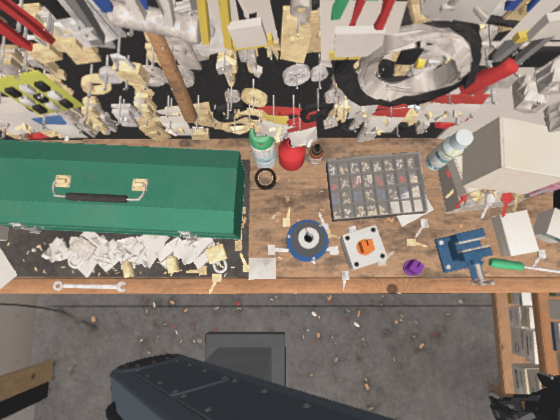

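View pics/tcrop.png

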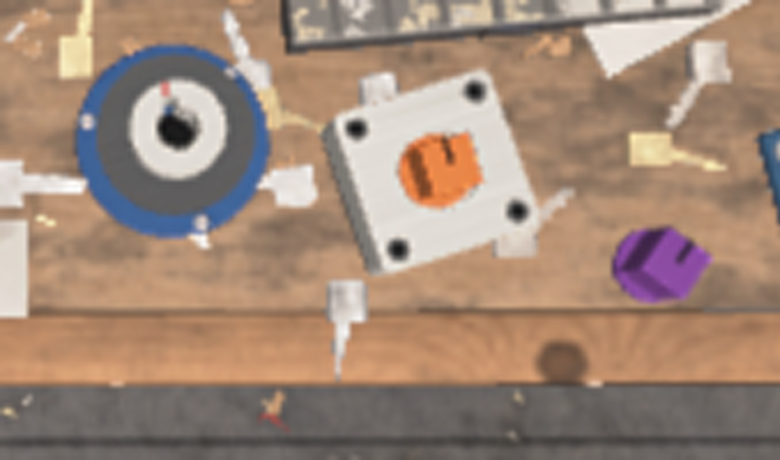

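View pics/scrop.png

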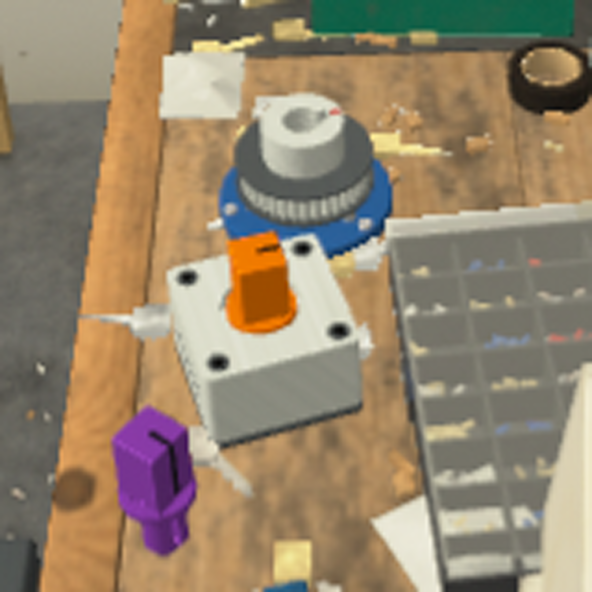

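Candidates for the shaft are the orange one in the mould at top (365,246) and the purple one standing loose at (413,267). Only the orange one matches the colour and the mould, and the crop confirms it. The pulley hub is at about (308,238), with its red line pointing up and slightly left.

```bash
cat > m.py <<'E'
from h import *
def cloud(n,p,d,z0,z1,c,r):
    v,u=np.mgrid[0:420,0:560];uv=np.c_[u.ravel(),v.ravel()]
    P=w(n,d,uv);k=(d.ravel()>0)&(P[:,2]>z0)&(P[:,2]<z1)&(np.hypot(*(P[:,:2]-c).T)<r)
    return uv[k],P[k],p.reshape(-1,3)[k].astype(int)
E
python3 - <<'E'
from m import *
for n in("top","side"):
    p=cv2.imread(f"pics/{n}0.png");d=np.load(f"{n}0.npy")
    print(n)
    # mould top plane from pixels -> rect
    uv,P,c=cloud(n,p,d,48,60,(465,-367),75);
    m=c.min(1)>110
    Q=ray(n,uv[m]+0.0,54.)[:,:2]
    R=cv2.minAreaRect(Q.astype(np.float32));print("mould",R,m.sum(), "z",np.median(P[m][:,2]))
    uv,P,c=cloud(n,p,d,84,100,(468,-367),60)
    m=(c[:,2]-c[:,0]>60)
    Q=ray(n,uv[m],92.)[:,:2];print("head",m.sum(),np.median(P[m][:,2]),Q.mean(0),cv2.minAreaRect(Q.astype(np.float32)))
    dk=(c.max(1)<90);Q2=ray(n,uv[dk],92.)[:,:2];print("line",dk.sum(),Q2.round().tolist())
    uv,P,c=cloud(n,p,d,62,75,(486,-243),45)
    m=c.min(1)>100;Q=ray(n,uv[m],68.)[:,:2]
    print("hub",m.sum(),np.median(P[m][:,2]),Q.mean(0),cv2.minEnclosingCircle(Q.astype(np.float32)))
    m=(c[:,2]-c[:,1]>40);print("red",ray(n,uv[m],68.)[:,:2].round(1).tolist(),(c[m][:,2]-c[m][:,1]).tolist())
    uv,P,c=cloud(n,p,d,5,20,(486,-243),75);m=(c[:,0]-c[:,2]>50)
    Q=ray(n,uv[m],12.)[:,:2];print("stand",m.sum(),cv2.minEnclosingCircle(Q.astype(np.float32)))
E
```

```text
top
mould ((472.7896423339844, -371.93701171875), (83.87030029296875, 84.89472961425781), 17.440080642700195) 1008 z 53.03183590925153
head 139 90.71920674403384 [ 472.3709785  -371.41744822] ((472.2353515625, -371.57659912109375), (25.79494285583496, 26.373510360717773), 13.736831665039062)Traceback (most recent call last):
  File "<stdin>", line 13, in <module>
  File "h.py", line 14, in ray
    p=w(cam,1000.,uv);r=p-o
  File "h.py", line 7, in w
    n=cv2.undistortPoints(uv.reshape(-1,1,2),K,D).reshape(-1,2)
      ~~~~~~~~~~~~~~~~~~~^^^^^^^^^^^^^^^^^^^^^^^^
cv2.error: OpenCV(4.12.0) /io/opencv/modules/calib3d/src/undistort.dispatch.cpp:347: error: (-215:Assertion failed) CV_IS_MAT(_src) && CV_IS_MAT(_dst) && (_src->rows == 1 || _src->cols == 1) && (_dst->rows == 1 || _dst->cols == 1) && _src->cols + _src->rows - 1 == _dst->rows + _dst->cols - 1 && (CV_MAT_TYPE(_src->type) == CV_32FC2 || CV_MAT_TYPE(_src->type) == CV_64FC2) && (CV_MAT_TYPE(_dst->type) == CV_32FC2 || CV_MAT_TYPE(_dst->type) == CV_64FC2) in function 'cvUndistortPointsInternal'
```

```bash
python3 - <<'E'
from m import *
for n in("top","side"):
    p=cv2.imread(f"pics/{n}0.png");d=np.load(f"{n}0.npy")
    print(n)
    uv,P,c=cloud(n,p,d,48,60,(472,-371),75);m=c.min(1)>110
    if n=="side":
        Q=ray(n,uv[m],54.)[:,:2];print("mould",cv2.minAreaRect(Q.astype(np.float32)))
    uv,P,c=cloud(n,p,d,84,100,(472,-371),30)
    m=(c[:,2]-c[:,0]>60);Q=ray(n,uv[m],92.)[:,:2];print("head",Q.mean(0),cv2.minAreaRect(Q.astype(np.float32)))
    dk=c[:,2]<150
    if dk.any(): print("line",ray(n,uv[dk],92.)[:,:2].round().tolist(),c[dk][:,2].tolist())
    uv,P,c=cloud(n,p,d,60,75,(486,-243),45)
    m=c.min(1)>130;Q=ray(n,uv[m],68.)[:,:2]
    print("hub",m.sum(),np.median(P[m][:,2]),Q.mean(0),cv2.minEnclosingCircle(Q.astype(np.float32)))
    m=(c[:,2]-c[:,1]>25);print("red",ray(n,uv[m],68.)[:,:2].round(1).tolist(),(c[m][:,2]-c[m][:,1]).tolist())
    uv,P,c=cloud(n,p,d,3,22,(486,-243),75);m=(c[:,0]-c[:,2]>50)
    Q=ray(n,uv[m],12.)[:,:2];print("stand",m.sum(),cv2.minEnclosingCircle(Q.astype(np.float32)))
E
```

```text
top
head [ 472.3709785  -371.41744822] ((472.2353515625, -371.57659912109375), (25.79494285583496, 26.373510360717773), 13.736831665039062)
line [[484.0, -369.0], [482.0, -369.0], [480.0, -371.0], [478.0, -371.0], [475.0, -357.0], [475.0, -371.0], [469.0, -359.0]] [115, 143, 114, 100, 146, 120, 148]
hub 264 66.94285537444449 [ 492.98278488 -241.08800128] ((493.6410827636719, -240.76678466796875), 24.005128860473633)
red [[515.3, -233.6], [515.2, -235.9], [512.9, -233.5], [512.9, -235.9], [510.6, -233.5], [510.6, -235.8]] [72, 66, 72, 67, 59, 60]
stand 328 ((493.26708984375, -240.3304901123047), 50.78702163696289)
side
mould ((473.4734191894531, -374.7586364746094), (84.96304321289062, 90.01995849609375), 17.540035247802734)
head [ 473.47160444 -376.24075883] ((473.5298767089844, -376.5545959472656), (26.29901123046875, 34.0106315612793), 14.011794090270996)
line [[480.0, -357.0], [471.0, -359.0], [463.0, -362.0], [481.0, -368.0], [482.0, -368.0], [484.0, -368.0], [475.0, -370.0], [477.0, -370.0], [479.0, -370.0], [481.0, -370.0], [482.0, -371.0]] [148, 127, 137, 139, 118, 130, 120, 77, 87, 123, 126]
hub 265 67.71878872150762 [ 492.58576021 -243.31138664] ((493.0669860839844, -244.0334930419922), 28.149232864379883)
red [[512.7, -230.9], [514.9, -230.9], [510.6, -234.1], [512.7, -234.2], [514.9, -234.3]] [59, 45, 73, 90, 68]
stand 344 ((493.8786926269531, -245.28231811523438), 52.38143539428711)
```

send_rows(
  targets=[
    [[1, 40, -15, 0, 0.01], [1, 80, -29, 10, 0.02], [1, 120, -44, 20, 0.03], [1, 160, -58, 30, 0.05], [1, 200, -72, 40, 0.07], [1, 240, -87, 50, 0.09], [1, 280, -101, 60, 0.09], [1, 305, -111, 75, 0.09], [1, 319.5, -116, 90, 0.09], [1, 319.5, -116, 98, 0.09], [1, 319.5, -116, 98, 0.09], [1, 319.5, -116, 98, 0.09]],
  ],
  newtons=60,
)

```text
clock: 2.0
eef_pos: [471.5, -372.9, 150.3]
eef_rot: [[0.968, 0.249, -0.0], [0.249, -0.968, -0.0], [-0.0, 0.0, -1.0]]
ft_force: [0.1, -0.9, -0.6]
gripper_width: 0.997
finger_force: 0.0
```

send_rows(
  targets=[
    [[1, 0.5, -0.5, 25, 0], [1, 0.5, -0.5, 50, 0], [1, 0.5, -0.5, 66, 0], [1, 0.5, -0.5, 74, 0], [1, 0.5, -0.5, 74, 0], [0.2, 0.5, -0.5, 74, 0], [0, 0.5, -0.5, 74, 0], [0, 0.5, -0.5, 74, 0], [0, 0.5, -0.5, 74, 0], [0, 0.5, -0.5, 74, 0], [0, 0.5, -0.5, 74, 0], [0, 0.5, -0.5, 74, 0]],
  ],
)

```text
clock: 3.2
eef_pos: [473.1, -371.2, 77.1]
eef_rot: [[0.968, 0.251, 0.001], [0.251, -0.968, -0.001], [0.001, 0.001, -1.0]]
ft_force: [-0.5, -0.0, 4.2]
gripper_width: 0.297
finger_force: 59.8
```

send_rows(
  targets=[
    [[0, 0, 0, -8, 0], [0, 0, 0, -18, 0], [0, 0, 0, -30, 0], [0, 0, 0, -45, 0], [0, 0, 0, -60, 0], [0, 0, 0, -75, 0], [0, 0, 0, -90, 0], [0, 0, 0, -90, 0], [0, 0, 0, -90, 0], [0, 0, 0, -90, 0]],
  ],
)

```text
clock: 4.2
eef_pos: [472.3, -370.3, 165.7]
eef_rot: [[0.968, 0.251, -0.001], [0.251, -0.968, 0.001], [-0.001, -0.002, -1.0]]
ft_force: [-0.7, -0.3, -1.6]
gripper_width: 0.292
finger_force: 59.3
```

send_rows(
  targets=[
    [[0, 9, -20, 0, -0.01], [0, 20, -45, 0, -0.02], [0, 33, -75, 0, -0.04], [0, 44, -100, 0, -0.06], [0, 51, -115, 0, -0.06], [0, 53.2, -120.5, 0, -0.06], [0, 53.2, -120.5, 0, -0.06], [0, 53.2, -120.5, 0, -0.06], [0, 53.2, -120.5, 0, -0.06]],
  ],
)

```text
clock: 5.1
eef_pos: [494.1, -242.2, 166.3]
eef_rot: [[0.952, 0.307, 0.0], [0.307, -0.952, -0.001], [0.0, 0.001, -1.0]]
ft_force: [-0.7, -0.2, -2.0]
gripper_width: 0.297
finger_force: 59.3
```

```bash
python3 - <<'E'
from h import *
o=observe();print(o["eef_pos"].round(1),o["eef_rot"].round(3).tolist(),o["ft_force"].round(1))
p,d=capture("side");np.save("side1.npy",d);cv2.imwrite("pics/side1.png",p)
t,d=capture("top");np.save("top1.npy",d);cv2.imwrite("pics/top1.png",t)
e=o["eef_pos"]
print(px("side",[e,e-[0,0,68],[493.5,-240.9,68]]),px("top",[e,[493.5,-240.9,68]]))
a=cv2.resize(p[175:275,210:310],None,fx=5.9,fy=5.9,interpolation=2);cv2.imwrite("pics/side1c.png",a)
E
```

```text
[ 494.1 -242.2  166.3] [[0.952, 0.307, 0.0], [0.307, -0.952, -0.001], [0.0, 0.001, -1.0]] [-0.7 -0.2 -2. ]
[[259.22553321 195.28501257]
 [260.68993991 221.58985554]
 [261.01133433 232.28168316]] [[311.4633157  231.61736176]
 [308.29375381 237.3341975 ]]
```

View pics/side1c.png

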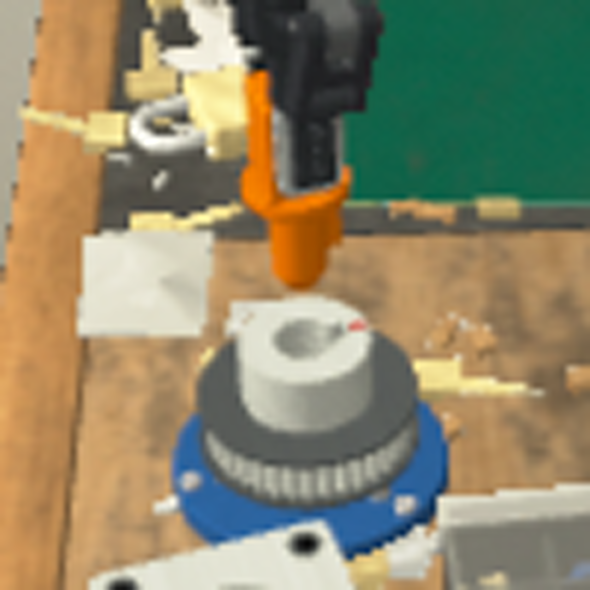

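send_rows(
  targets=[
    [[0, 0, -1.2, 10, 0], [0, 0, -1.2, 20, 0], [0, 0, -1.2, 26, 0], [0, 0, -1.2, 30, 0], [0, 0, -1.2, 34, 0], [0, 0, -1.2, 37, 0], [0, 0, -1.2, 40, 0], [0, 0, -1.2, 40, 0], [0, 0, -1.2, 40, 0]],
  ],
)

```text
clock: 6.1
eef_pos: [493.7, -239.8, 126.4]
eef_rot: [[0.951, 0.309, 0.0], [0.309, -0.951, -0.0], [0.0, 0.0, -1.0]]
ft_force: [0.3, 0.2, -1.1]
gripper_width: 0.297
finger_force: 59.3
```

send_rows(
  targets=[
    [[0, 0, 0, 2, 0], [0, 0, 0, 4, 0], [0, 0, 0, 6, 0], [0, 0, 0, 7, 0], [0, 0, 0, 7, 0], [0, 0, 0, 7, 0]],
  ],
)

```text
clock: 6.7
eef_pos: [493.6, -239.8, 119.3]
eef_rot: [[0.951, 0.309, -0.0], [0.309, -0.951, 0.0], [-0.0, -0.0, -1.0]]
ft_force: [-0.3, 0.0, -1.2]
gripper_width: 0.3
finger_force: 59.3
```

send_rows(
  targets=[
    [[0, 0, 0, 3, 0], [0, 0, 0, 6, 0], [0, 0, 0, 9, 0], [0, 0, 0, 12, 0], [0, 0, 0, 14, 0], [0, 0, 0, 14, 0], [0, 0, 0, 14, 0]],
  ],
)

```text
clock: 7.4
eef_pos: [493.6, -239.7, 105.2]
eef_rot: [[0.951, 0.309, -0.0], [0.309, -0.951, 0.0], [-0.0, -0.0, -1.0]]
ft_force: [0.4, 0.7, -0.9]
gripper_width: 0.295
finger_force: 59.3
```

send_rows(
  targets=[
    [[0, 0, 0, 3, 0], [0, 0, 0, 6, 0], [0, 0, 0, 8, 0], [0, 0, 0, 9, 0], [0, 0, 0, 10, 0], [0, 0, 0, 11, 0], [0, 0, 0, 11, 0], [0, 0, 0, 11, 0]],
  ],
)

```text
clock: 8.2
eef_pos: [493.6, -239.7, 94.7]
eef_rot: [[0.951, 0.309, -0.0], [0.309, -0.951, 0.0], [-0.0, -0.0, -1.0]]
ft_force: [-2.1, -0.0, 5.8]
gripper_width: 0.29
finger_force: 60.2
```

send_rows(
  targets=[
    [[0, 0, 0, 0, 0], [0, 0, 0, 1, 0], [0, 0, 0, 2, 0], [0, 0, 0, 3, 0], [0, 0, 0, 4, 0], [0, 0, 0, 5, 0], [0, 0, 0, 6, 0], [0, 0, 0, 6, 0], [0, 0, 0, 6, 0]],
  ],
  newtons=90,
)

```text
clock: 9.1
eef_pos: [493.6, -239.7, 89.4]
eef_rot: [[0.951, 0.309, 0.0], [0.309, -0.951, -0.0], [0.0, 0.0, -1.0]]
ft_force: [-1.9, 0.7, 9.8]
gripper_width: 0.289
finger_force: 91.9
```

send_rows(
  targets=[
    [[0, 0, 0, 1, 0], [0, 0, 0, 2, 0], [0, 0, 0, 3, 0], [0, 0, 0, 3, 0], [0, 0, 0, 3, 0]],
  ],
)

```text
clock: 9.6
eef_pos: [493.6, -239.7, 89.0]
eef_rot: [[0.951, 0.309, 0.001], [0.309, -0.951, -0.001], [0.001, 0.001, -1.0]]
ft_force: [-5.7, 2.6, 27.7]
gripper_width: 0.292
finger_force: 94.9
```

```bash
python3 - <<'E'
from h import *
p,d=capture("side")
o=observe();print(o["eef_pos"].round(1),o["ft_force"].round(1),o["clock"])
cv2.imwrite("pics/end.png",cv2.resize(p[175:275,210:310],None,fx=5.9,fy=5.9,interpolation=2))
E
```

```text
[ 493.6 -239.7   89.1] [-5.4  3.9 27.6] 9.65
```

View pics/end.png

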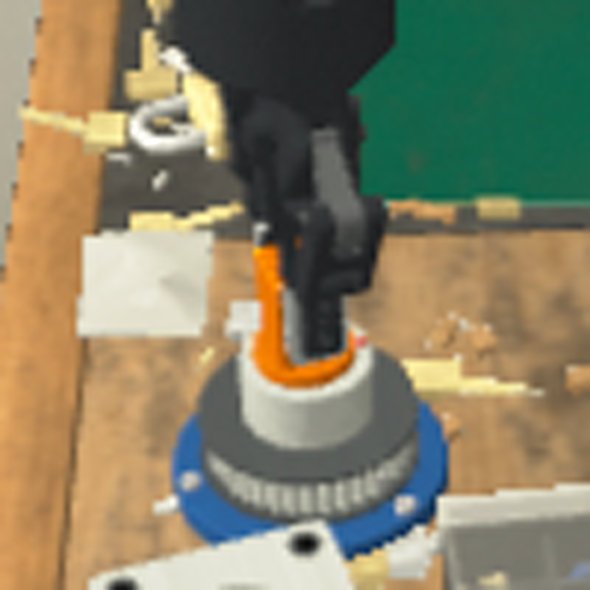

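The collar sits flat on the hub, at crop (305,370), and the pulley is down on its stop. The fingers are clear of the hub, and the padlock, at crop (165,120), hasn't moved.

```bash
python3 -c "
from workcell import *
print(close_job())"
```

```text
the job is handed in; nothing more can be done
None
```

The orange shaft is seated in the pulley hub with its key in the keyway, and is still gripped (about 95 N) and pushed down with about 28 N against the stop; I handed the job in at about 9.7 s, and no verdict was returned.

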